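# Box up the tall stamp for posting

### The job

Take the tall narrow wooden stamp from under the edge of the desk shelf, without disturbing the squat stamp and the jar beside it, and stand it upright, rubber up, on the floor of the open carton. Then close the carton in the right order: first fold both short side flaps in flat, then the long lid flap down flat over them.

Things in the scene. Friction and masses are not known exactly. Their poses are not given: they have to be found in the camera images.
- tall_stamp: the tall narrow wood-mounted rubber stamp: a plain wooden block with a rubber die on top, 50 mm along its own x, 26 mm along its own y, 60 mm high; about 0.03 kg; origin at the centre of its underside, z up. It stands with its y roughly along the shelf's front edge, about 9 mm behind that edge (under the board), in one of three places 110 mm apart; the others hold the squat stamp and the jar
- squat_stamp: a squat wooden stamp, 52 x 56 x 27 mm, standing loose under the shelf; to be left alone; origin at the centre of its underside
- jar: a round white cream jar, 49 mm across and 50 mm high, standing loose under the shelf; to be left alone; origin at the centre of its underside
- desk_shelf: fixed wooden desk shelf: board 160 (its x) x 360 (its y) x 18 mm, underside 235 mm above the table, on two 18 mm side panels at its ends (y = +-168 mm) that begin 65 mm behind its front edge. Origin on the table under the board's centre; its own -x is its open front, which faces the robot. A pad and two jars stand on top, up to 42 mm high
- shelf_edge (a point): middle of the lower front edge of the shelf board, 235 mm above the table
- carton: open cardboard carton, fixed: outside 148 (its x) x 208 (its y) x 80 mm high, walls and floor 4 mm; origin at the centre of its underside; its -x side faces the robot and has no flap. Lid flap hinged on its +x wall, short flaps on its +y (left) and -y (right) walls. Flaps: 4 mm grippy card on friction hinges; they stay where left, move with under 2 N at the edge, and are best pushed along their arc
- left_flap (a joint): angle of the short left flap (rad): 0 = folded in flat over the opening (its lower limit), 1.57 = upright, starts between 1.7 and 2.05, leaning outward; at most 2.5. The flap reaches 68 mm from its hinge and is 116 to 136 mm wide
- left_hinge (a point): middle of the left flap's hinge line, in the flap's mid-thickness: at (0, 104, 82) mm in the carton's frame
- right_flap (a joint): angle of the short right flap (rad), the mirror image of the left one: 0 = folded in flat, 1.57 = upright, starts between 1.7 and 2.05; at most 2.5
- right_hinge (a point): middle of the right flap's hinge line, in mid-thickness: at (0, -104, 82) mm in the carton's frame
- lid_flap (a joint): angle of the long lid flap (rad): 0 = folded down flat over the side flaps (its lower limit), 1.57 = upright, starts between 1.8 and 2.05, leaning away from the robot; at most 2.3. It is 208 mm wide and reaches 150 mm from its hinge, with a 16 mm lip turned toward the inside along its free edge
- lid_hinge (a point): middle of the lid flap's hinge line, in mid-thickness: at (74, 0, 88) mm in the carton's frame
- lid_edge (a point): middle of the lid flap's free edge, 150 mm from its hinge
There are look-alikes about, which are no part of the job. Leave any yellow look-alike of the tall_stamp alone.

How it is judged:
By the outcome, as a careful person would: the job done as asked, in the order asked, and still so for the second after the job is handed in, with the robot touching nothing.
It also fails if it takes over 67 s, if anything falls off the work surface, if the arm or the gripper's body presses on something with over 40 N, if the wrist force passes 120 N, or if a joint passes its speed limit or range.

### The arm

A 7-joint arm with a two-finger parallel gripper is mounted at the origin on a cart in front of the work surface, level with it; the furniture and walls round the work are solid. World frame = base frame: x ahead of the robot, y to its left, z up, the work surface at z = 0. Lengths are in m, angles in degrees, forces in N, time in s.
With the tool pointing down it reaches from about 0.425 to 0.875 m from the base axis. Payload 4.7 kg.
Tool frame: the origin (TCP) lies on the centre line of the jaws, within the pads' length; the fingertips stand 8 mm ahead of it and the grasp point (between the pads) lies 11 mm behind it; z points along the fingers, y is the direction in which the jaws open and shut (so a half turn about z gives the same grasp; the last joint's range is limited). The gripper opens to 87 mm and grips with 3 to 60 N. Pads are 19 mm wide; open, the fingers measure 117 mm over their backs; the gripper's body (75 mm by 190 mm) begins 51 mm behind the grasp point.
Start: joints at [-73.505, 18.392, -4.016, 83.108, 1.295, 78.541, -3.26], TCP at [0.176, 0.626, 0.231] pointing down, gripper open.
Joint ranges: [-163.93, 163.93], [-17.29, 119.83], [-79.2, 71.16], [3.27, 140.29], [-89.18, 269.18], [5.43, 117.66], [-154.24, 154.24]. Speed limits (degrees/s): [147.25, 147.25, 180, 180, 180, 180, 180].

### API

Orientations are given as [roll, pitch, yaw] about the fixed x, y, z axes, in that order (R = Rz(yaw) Ry(pitch) Rx(roll)).
In Python, from cell import env gives the robot as it stands. The module is installed in compiled form; this text tells all that it offers.
- The arm moves only by the tool move_arm, never from a script. Its argument "steps" is a list of rows, each a list of 2 entries, a list of its own where there are three numbers: the shift along the tool's x, y, z in m, then the turn about the tool's z in rad. A call has 1 to 20 rows; each row is the pose to reach, as a shift and turn from the pose commanded when the call began, along the tool's axes at that moment; what a row does not reach only later rows make up. A row lasts 1/8 s, in which the tool goes at most 62.5 mm and 10.7 degrees, less where a joint would pass 70% of its speed; a pose out of reach is approached as far as the arm can. A call with a gripper value outside its range is refused whole. "hand" is the closure, from -1 (fully open) to 1 (shut), set as the call begins (left out, the last holds). The fingers move at their own pace and stop on an object; "squeeze" is the grip in N (left out, the last holds). Time passes only in rows, so rows that repeat a pose let the fingers close. It gives the time, the measured TCP pose, the force and the opening at its end, in the units of the state.
- env.get_obs(): the state, without advancing time (a new reading comes with each control period).
- env.read_camera(name): name is "side" or "top" or "wrist"; returns (picture, depth): 400x640x3 uint8, red, green, blue; 400x640 float32, m along the optical axis (not along the pixel's ray), 0 where there is no reading.
- env.calibration(name): a dict with "intrinsics" (3x3 intrinsics, pixels), "position" and "orientation" of the camera in the world; the wrist camera has in their place "mount" (4x4, takes a point from camera to tool coordinates, whose origin is the TCP and whose axes are the flange's). Camera axes: x right, y up, looking along -z (the intrinsics and any distortion apply to the point x, -y, -z); pixel columns grow to the right and rows downward; lengths in m; the calibration is good to about 2 mm. A picture is of the moment at which its call begins: read the wrist's pose just before it. calibration takes no time and is no camera call.
- env.sign_off(): hands the job in, once; it reports no verdict.
Trained networks look in the newest picture that a camera, given by its name, has taken for a name from the list of things; names that differ only in an ending like _2 or _b are one class to them, and where a whole thing is asked for, a point or a joint stands for the part that bears it (a point fixed in the world has none). Each returns a list of dicts, best first, with "conf" (0 to 1); they miss things now and then, are a little off and sometimes report something else, mostly with a low value. They report only what shows in the picture. A call takes as long as a camera call. They do not tell look-alikes from the thing itself.
- env.cut_out(camera, query): "region" (400x640 bool, what is visible of it) and "uv" ([column, row] in pixels, amid what is visible of it).
The state is a dict: "time_s": time; "qpos": joint angles; "joint_velocities": joint speeds; "effort": joint torques, N m; "tool_pos": TCP position; "tool_rot": TCP orientation; "force": force on the tool from outside, world axes, zero at the start; "wrist_torque": the same for the moment, N m; "grip_width": finger opening in m.
Only numpy, scipy, OpenCV 4.12 (cv2) and the standard library are available. Lean on these libraries where they do the work, as an engineer would, in place of code of your own. Each camera call takes 0.05 s, during which the arm holds its last target. There are 200 camera calls.

## Working session

There is one attempt and no reset: what is moved stays moved. The work goes in short steps, Python scripts to look and compute and a tool call to move; the robot and the scene stay as the last step left them, time stands still between calls to the robot, and variables do not carry over. Pictures are saved under pics/ and viewed, about 8 in all and at most 12, crops included, and the job is handed in when it is done.

Besides the shell and the picture viewer there is one more tool, called after "Emit:" as name(argument=value, ...), one argument or row to a line, values as JSON. move_arm: Moves the arm, as the interface text tells. Its arguments: {"type":"object","properties":{"steps":{"type":"array"},"hand":{"type":"number"},"squeeze":{"type":"number"}},"required":["steps"]}

```bash
mkdir -p pics; ls; cat > h.py <<'E'
import numpy as np, cv2
from cell import env
from scipy.spatial.transform import Rotation as R
def rot(o):
    o=np.array(o,float)
    if o.shape==(3,3): return o
    if o.size==4: return R.from_quat(o).as_matrix()
    return R.from_euler('xyz',o,degrees=True).as_matrix()
def pose(cam,obs=None):
    c=env.calibration(cam)
    if 'mount' in c:
        obs=obs or env.get_obs()
        T=np.eye(4);T[:3,:3]=rot(obs['tool_rot']);T[:3,3]=obs['tool_pos']
        M=T@np.array(c['mount']);return np.array(c['intrinsics']),M[:3,:3],M[:3,3]
    return np.array(c['intrinsics']),rot(c['orientation']),np.array(c['position'])
def cloud(cam,d,P):
    K,Rm,t=P; v,u=np.mgrid[:d.shape[0],:d.shape[1]]
    x=(u-K[0,2])/K[0,0]*d; y=-(v-K[1,2])/K[1,1]*d
    return np.stack([x,y,-d],-1)@Rm.T+t
def proj(P,X):
    K,Rm,t=P; c=(np.atleast_2d(X)-t)@Rm
    return np.c_[K[0,0]*c[:,0]/-c[:,2]+K[0,2], K[1,1]*-c[:,1]/-c[:,2]+K[1,2]]
E
python3 - <<'E'
from h import *
o=env.get_obs();print(o)
for c in ['side','top','wrist']:
    print(c,env.calibration(c))
    P=pose(c); im,d=env.read_camera(c)
    cv2.imwrite(f'pics/{c}0.png',im[:,:,::-1]); np.savez(f'{c}0.npz',im=im,d=d,K=P[0],R=P[1],t=P[2])
    X=cloud(c,d,P)
    for q in ['tall_stamp','squat_stamp','jar','carton','lid_flap','left_flap','right_flap','desk_shelf','shelf_edge']:
        try:
            for r in env.cut_out(c,q)[:3]:
                m=r['region']&(d>0); p=X[m]
                print(q,round(r['conf'],2),np.round(r['uv']),m.sum(),np.round(np.median(p,0),3) if m.sum() else '',np.round(np.percentile(p,[3,97],axis=0),3).tolist() if m.sum() else '')
        except Exception as e: print(q,e)
a=cv2.imread('pics/side0.png');b=cv2.imread('pics/top0.png')
cv2.imwrite('pics/both.png',cv2.resize(np.vstack([a,b]),(480,600)))
E
```

```text
pics
{'time_s': 0.0, 'qpos': array([-73.50326614,  18.43876607,  -4.01359762,  83.17456209,
         1.29487265,  78.54007525,  -3.25931478]), 'joint_velocities': array([ 0.07236141, -0.05695234, -0.04686198, -0.08879886, -0.02622186,
        0.02249123, -0.14297142]), 'effort': array([ 8.59646898e-04, -4.91298401e+01, -4.03448185e-01, -3.12510216e+01,
       -6.39889506e-02,  4.41322848e-02,  1.79445210e-04]), 'tool_pos': array([0.17569256, 0.62525308, 0.22946753]), 'tool_rot': array([-1.79891823e+02,  6.19491955e-03,  1.64311839e+02]), 'force': array([0.08319909, 0.20756414, 0.28137822]), 'wrist_torque': array([-0.00125385,  0.01233883,  0.01821442]), 'grip_width': 0.0868095452901926}
side {'intrinsics': array([[394.2394368 ,   0.        , 313.18849759],
       [  0.        , 394.2394368 , 194.13634813],
       [  0.        ,   0.        ,   1.        ]]), 'position': array([0.30207471, 0.7365494 , 0.95719355]), 'orientation': array([  44.06145012,   -0.83528238, -157.29334988])}
tall_stamp 0.81 [286. 196.] 267 [ 0.713 -0.043  0.041] [[0.691, -0.062, 0.002], [0.734, -0.031, 0.06]]

[... 2334 characters left out ...]
0.664 -0.293  0.255] [[0.561, -0.452, 0.249], [0.77, -0.129, 0.293]]
shelf_edge 0.94 [437. 160.] 9851 [ 0.663 -0.293  0.255] [[0.561, -0.453, 0.249], [0.769, -0.129, 0.293]]
wrist {'intrinsics': array([[285.92742496,   0.        , 323.70606874],
       [  0.        , 285.92742496, 196.45202953],
       [  0.        ,   0.        ,   1.        ]]), 'mount': array([[-2.97657952e-04,  9.65110136e-01,  2.61844108e-01,
         7.14308237e-02],
       [ 9.99999955e-01,  2.76645008e-04,  1.17111811e-04,
        -3.10003937e-05],
       [ 4.05879301e-05,  2.61844131e-01, -9.65110175e-01,
        -1.55884002e-01],
       [ 0.00000000e+00,  0.00000000e+00,  0.00000000e+00,
         1.00000000e+00]])}
```

```bash
python3 - <<'E'
import cv2,numpy as np
s=cv2.imread('pics/side0.png');t=cv2.imread('pics/top0.png')
a=cv2.resize(s[90:340,170:450],(400,357));b=cv2.resize(t[110:260,160:480],(400,188))
c=cv2.resize(s[130:220,260:380],(400,300),interpolation=2);d=cv2.resize(t[140:240,310:470],(400,245),interpolation=2)
cv2.imwrite('pics/v1.png',np.hstack([np.vstack([a,b]),np.vstack([c,d])]))
E
```

```text
(no output)
```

View pics/v1.png

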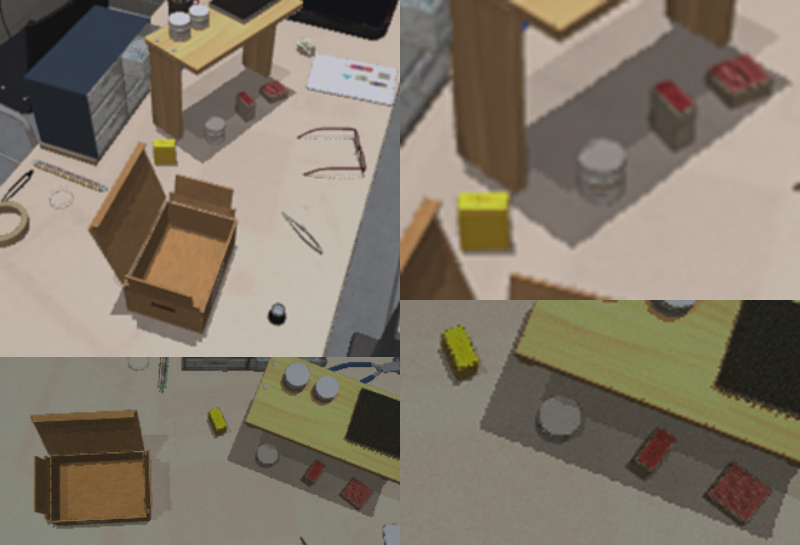

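The red-topped block at side (343,165) / top (409,201) stands under the shelf, in line with the jar and squat stamp, so it is the target. The one at side (286,196) is the yellow look-alike outside the shelf and stays put. Next I'll fit the poses.

```bash
python3 - <<'E'
from h import *
for c in ['side','top']:
    f=np.load(c+'0.npz');P=(f['K'],f['R'],f['t']);X=cloud(c,f['d'],P);d=f['d']
    ok=d>0
    # table check
    print(c,'table z',np.median(X[ok&(np.abs(X[...,2])<.02)][:,2]))
    # shelf board top
    b=ok&(np.abs(X[...,2]-.253)<.008)&(X[...,1]<-.05)&(X[...,0]>.5)
    r=cv2.minAreaRect(X[b][:,:2].astype(np.float32)*1000);print('board',r,b.sum());print(cv2.boxPoints(r).round())
    # stamp
    s=ok&(np.hypot(X[...,0]-.597,X[...,1]+.265)<.05)&(X[...,2]>.05)&(X[...,2]<.075)
    p=X[s];print('stamp top',s.sum(),p.mean(0).round(4),cv2.minAreaRect(p[:,:2].astype(np.float32)*1000))
    # carton rim z ~.08
    m=ok&(X[...,2]>.06)&(X[...,2]<.09)&(X[...,0]>.4)&(X[...,0]<.75)&(X[...,1]>.05)&(X[...,1]<.4)
    r=cv2.minAreaRect(X[m][:,:2].astype(np.float32)*1000);print('carton rim',r);print(cv2.boxPoints(r).round())
    fl=ok&(X[...,2]>.0)&(X[...,2]<.012)&(X[...,0]>.48)&(X[...,0]<.65)&(X[...,1]>.11)&(X[...,1]<.31)
    r=cv2.minAreaRect(X[fl][:,:2].astype(np.float32)*1000);print('floor',r,np.median(X[fl][:,2]))
    for q in ['left_flap','right_flap','lid_flap']:
        env.read_camera(c) if q=='left_flap' else 0
        g=env.cut_out(c,q)[0]['region']&ok; p=X[g]
        mu=np.median(p,0);p=p[np.linalg.norm(p-mu,axis=1)<.15]
        U,S,V=np.linalg.svd(p-p.mean(0),full_matrices=False);n=V[2]
        k=np.abs((p-p.mean(0))@n)<.006; p=p[k];U,S,V=np.linalg.svd(p-p.mean(0),full_matrices=False);n=V[2]*np.sign(V[2][2]+1e-9)
        print(q,p.mean(0).round(3),'n',n.round(3),'zmin/max',np.percentile(p[:,2],[1,99]).round(3), 'tilt from vertical', np.degrees(np.arcsin(n[2])).round(1),'yaw n',np.degrees(np.arctan2(n[1],n[0])).round(1))
E
```

```text
side table z -0.000867823135911383
board ((1244.237548828125, -628.403564453125), (1020.3366088867188, 1442.35986328125), 87.8331298828125) 2478
[[  504. -1111.]
 [ 1946. -1165.]
 [ 1984.  -146.]
 [  543.   -91.]]
stamp top 86 [ 0.6004 -0.2682  0.0566] ((601.7330932617188, -268.8258056640625), (28.18217658996582, 52.468727111816406), 53.553985595703125)
carton rim ((552.6177368164062, 208.04603576660156), (149.68960571289062, 215.03646850585938), 4.566428184509277)
[[469. 309.]
 [487.  95.]
 [636. 107.]
 [619. 321.]]
floor ((564.7467041015625, 209.9850311279297), (199.90533447265625, 169.11993408203125), 89.9463882446289) 0.003313623219205586
left_flap [0.544 0.32  0.119] n [ 0.072 -0.98   0.186] zmin/max [0.078 0.15 ] tilt from vertical 10.7 yaw n -85.8
right_flap [0.56  0.097 0.116] n [-0.071  0.974  0.215] zmin/max [0.083 0.149] tilt from vertical 12.4 yaw n 94.2
lid_flap [0.647 0.224 0.163] n [-0.956 -0.07   0.284] zmin/max [0.092 0.236] tilt from vertical 16.5 yaw n -175.8
top table z 0.0008101931199894219
board ((668.2373046875, -292.9594421386719), (360.25726318359375, 161.54611206054688), 69.30123138427734) 6212
[[ 529. -433.]
 [ 680. -490.]
 [ 807. -153.]
 [ 656.  -96.]]
stamp top 167 [ 0.6015 -0.2715  0.059 ] ((602.399169921875, -272.34716796875), (25.833045959472656, 50.13096237182617), 54.57992172241211)
carton rim ((554.1646118164062, 206.92056274414062), (149.2602996826172, 209.69699096679688), 4.501589298248291)
[[472. 306.]
 [488.  97.]
 [637. 108.]
 [620. 317.]]
floor ((564.8484497070312, 210.11854553222656), (199.6101837158203, 169.53114318847656), 89.99276733398438) 0.004488867261655871
left_flap [0.545 0.316 0.121] n [ 0.073 -0.977  0.199] zmin/max [0.088 0.152] tilt from vertical 11.5 yaw n -85.7Traceback (most recent call last):
  File "<stdin>", line 20, in <module>
IndexError: list index out of range
```

Emit:
move_arm(
  steps=[
    [[-0.361, -0.236, -0.17], 0.5],
    [[-0.361, -0.236, -0.17], 0.5],
    [[-0.361, -0.236, -0.17], 0.5],
    [[-0.361, -0.236, -0.17], 0.5],
    [[-0.361, -0.236, -0.17], 0.5],
    [[-0.361, -0.236, -0.17], 0.7],
    [[-0.361, -0.236, -0.17], 1.0],
    [[-0.542, -0.735, -0.17], 1.2],
    [[-0.542, -0.735, -0.17], 1.4],
    [[-0.542, -0.735, -0.17], 1.658],
    [[-0.542, -0.735, -0.17], 1.658],
    [[-0.542, -0.735, -0.17], 1.658],
    [[-0.542, -0.735, -0.17], 1.658],
    [[-0.542, -0.735, -0.17], 1.658],
    [[-0.542, -0.735, -0.17], 1.658],
    [[-0.542, -0.735, -0.17], 1.658],
    [[-0.542, -0.735, -0.17], 1.658],
  ],
)

```text
time_s: 3.98
tool_pos: [0.4974, -0.2334, 0.4007]
tool_rot: [180.0, 0.2, 68.8]
force: [0.3, -0.1, -0.3]
grip_width: 0.0873
```

```bash
python3 - <<'E'
from h import *
o=env.get_obs();print(o['qpos'].round(1));T=rot(o['tool_rot']);p=np.array(o['tool_pos'])
A=[]
ims=[]
for c in ['side','top']:
    P=pose(c);im,d=env.read_camera(c);X=cloud(c,d,P)[d>0]
    Y=(X-p)@T; A.append(Y); ims.append(im)
Y=np.vstack(A)
Y=Y[(np.abs(Y[:,0])<.12)&(np.abs(Y[:,1])<.15)]
for z in np.arange(.01,-.40,-.02):
    q=Y[(Y[:,2]<z)&(Y[:,2]>z-.02)]
    if len(q)>3: print(round(-z,3),len(q),'x',np.percentile(q[:,0],[1,99]).round(3),'y',np.percentile(q[:,1],[1,99]).round(3))
cv2.imwrite('pics/v2.png',np.hstack([ims[0][:,150:550],ims[1][:,200:600]])[:,:,::-1])
E
```

```text
[-23.8   5.   50.4  81.8  -3.7  95.    4.9]
-0.01 91 x [-0.01   0.015] y [-0.055  0.05 ]
0.01 89 x [-0.011  0.014] y [-0.058  0.052]
0.03 105 x [-0.01   0.014] y [-0.061  0.059]
0.05 140 x [-0.034  0.042] y [-0.089  0.084]
0.07 1024 x [-0.032  0.042] y [-0.094  0.083]
0.09 1783 x [-0.032  0.041] y [-0.096  0.093]
0.11 318 x [-0.021  0.028] y [-0.053  0.015]
0.13 245 x [-0.02   0.026] y [-0.053  0.014]
0.15 743 x [-0.033  0.041] y [-0.052  0.018]
0.17 329 x [-0.016  0.041] y [-0.038  0.025]
0.19 419 x [-0.017  0.042] y [-0.039  0.027]
0.21 304 x [-0.006  0.041] y [-0.038  0.022]
0.23 74 x [0.033 0.04 ] y [-0.021  0.016]
0.25 105 x [0.036 0.042] y [-0.015  0.033]
0.27 18 x [0.038 0.04 ] y [-0.009  0.02 ]
0.31 43 x [0.048 0.051] y [-0.058 -0.019]
0.33 209 x [0.048 0.057] y [-0.147  0.028]
0.35 832 x [-0.026  0.057] y [-0.149  0.038]
0.37 4108 x [-0.029  0.052] y [-0.149  0.036]
0.39 8305 x [-0.036  0.049] y [-0.138  0.028]
```

View pics/v2.png

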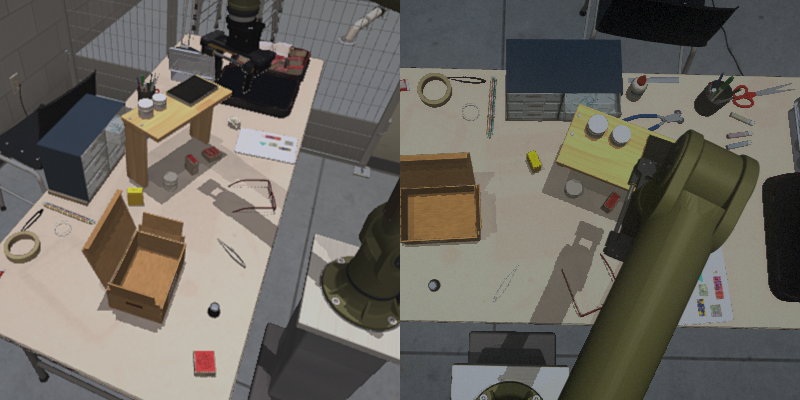

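Emit:
move_arm(
  steps=[
    [[0.003, -0.02, 0.0], -0.009],
    [[0.003, -0.02, 0.06], -0.009],
    [[0.003, -0.02, 0.12], -0.009],
    [[0.003, -0.02, 0.18], -0.009],
    [[0.003, -0.02, 0.24], -0.009],
    [[0.003, -0.02, 0.3], -0.009],
    [[0.003, -0.02, 0.3], -0.009],
    [[0.003, -0.02, 0.3], -0.009],
    [[0.003, 0.02, 0.3], -0.009],
    [[0.003, 0.04, 0.3], -0.009],
    [[0.003, 0.04, 0.3], -0.009],
    [[0.003, 0.04, 0.3], -0.009],
  ],
)

```text
time_s: 5.58
tool_pos: [0.5377, -0.2396, 0.1022]
tool_rot: [179.9, -0.1, 69.8]
force: [-0.3, 0.2, -0.4]
grip_width: 0.0868
```

```bash
cat > prof.py <<'E'
from h import *
o=env.get_obs();print(o['time_s'],np.array(o['tool_pos']).round(4),np.array(o['tool_rot']).round(1),np.array(o['force']).round(1))
T=rot(o['tool_rot']);p=np.array(o['tool_pos'])
ims=[]
for c in ['side','wrist']:
    P=pose(c);im,d=env.read_camera(c);X=cloud(c,d,P);ims.append(im)
    if c=='wrist':
        s=(d>0)&(np.hypot(X[...,0]-.60,X[...,1]+.268)<.06)&(X[...,2]>.045)&(X[...,2]<.08)
        s&=(im[...,0].astype(int)-im[...,1]>50)
        if s.sum()>20:
            q=X[s];r=cv2.minAreaRect(q[:,:2].astype(np.float32)*1000);print('stamp red',s.sum(),r,'z',np.median(q[:,2]))
    else:
        Y=(X[d>0]-p)@T;Y=Y[(np.abs(Y[:,0])<.08)&(np.abs(Y[:,1])<.11)]
        for z in np.arange(.01,-.24,-.01):
            q=Y[(Y[:,2]<z)&(Y[:,2]>z-.01)]
            if len(q)>3: print(round(-z,3),len(q),'x',np.percentile(q[:,0],[1,99]).round(3),'y',np.percentile(q[:,1],[1,99]).round(3))
import sys
a=cv2.resize(ims[0][60:260,220:480],(400,308));b=cv2.resize(ims[1],(400,250))
cv2.imwrite('pics/%s.png'%sys.argv[1],np.vstack([a,b])[:,:,::-1])
E
python3 prof.py v3
```

```text
5.575 [ 0.5377 -0.2396  0.1022] [ 1.799e+02 -1.000e-01  6.980e+01] [-0.3  0.2 -0.4]
-0.01 23 x [-0.011  0.012] y [-0.054  0.051]
-0.0 26 x [-0.008  0.014] y [-0.054  0.05 ]
0.01 30 x [-0.007  0.013] y [-0.055  0.053]
0.02 18 x [-0.008  0.014] y [-0.057  0.053]
0.03 28 x [-0.007  0.014] y [-0.058  0.053]
0.04 11 x [-0.007  0.014] y [0.044 0.059]
0.05 6 x [-0.006  0.012] y [0.046 0.057]
0.06 70 x [-0.029  0.039] y [-0.089  0.085]
0.07 138 x [-0.029  0.04 ] y [-0.089  0.085]
0.08 170 x [-0.029  0.04 ] y [-0.095  0.084]
0.09 139 x [-0.027  0.039] y [-0.098  0.089]
0.1 429 x [-0.035  0.039] y [-0.096  0.085]
0.11 70 x [-0.018  0.029] y [-0.053  0.016]
0.12 79 x [-0.02   0.029] y [-0.053  0.014]
0.13 98 x [-0.019  0.075] y [-0.052  0.064]
0.14 308 x [-0.063  0.079] y [-0.052  0.109]
0.15 269 x [-0.074  0.076] y [-0.052  0.108]
0.16 208 x [-0.077  0.04 ] y [-0.05   0.109]
0.17 81 x [-0.017  0.04 ] y [-0.038  0.031]
0.18 33 x [0.005 0.037] y [-0.037  0.014]
0.19 81 x [-0.011  0.038] y [-0.04   0.022]
0.2 71 x [-0.011  0.04 ] y [-0.04   0.026]
0.21 91 x [-0.012  0.039] y [-0.039  0.025]
0.22 74 x [-0.01   0.037] y [-0.038  0.026]
0.23 73 x [-0.013  0.039] y [-0.038  0.018]
stamp red 1089 ((602.3356323242188, -273.3291931152344), (21.66399383544922, 46.17256164550781), 55.007198333740234) z 0.061146633838106174
```

View pics/v3.png

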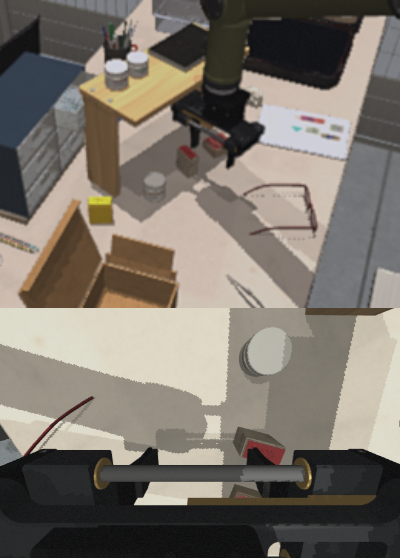

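Emit:
move_arm(
  steps=[
    [[-0.008, 0.005, 0.0], 0.0],
    [[-0.008, 0.015, 0.0], 0.0],
    [[-0.008, 0.015, 0.015], 0.0],
    [[-0.008, 0.015, 0.028], 0.0],
    [[-0.008, 0.015, 0.031], 0.0],
    [[-0.008, 0.015, 0.032], 0.0],
    [[-0.008, 0.015, 0.032], 0.0],
  ],
)

```text
time_s: 6.55
tool_pos: [0.548, -0.252, 0.0686]
tool_rot: [-179.9, -0.0, 69.8]
force: [-2.0, 1.3, 4.3]
grip_width: 0.0871
```

Emit:
move_arm(
  steps=[
    [[0.0, 0.0, 0.002], 0.0],
    [[0.0, 0.0, 0.002], 0.0],
  ],
)

```text
time_s: 6.8
tool_pos: [0.5479, -0.2519, 0.0682]
tool_rot: [-179.9, -0.1, 69.8]
force: [-8.7, 4.3, 15.7]
grip_width: 0.087
```

Emit:
move_arm(
  steps=[
    [[0.0, -0.003, -0.0005], 0.0],
    [[0.0, -0.006, -0.0005], 0.0],
  ],
)

```text
time_s: 7.05
tool_pos: [0.5446, -0.2508, 0.0682]
tool_rot: [179.8, -0.0, 69.8]
force: [1.6, -0.4, 5.3]
grip_width: 0.087
```

```bash
python3 prof.py v4 | tail -1; python3 - <<'E'
from h import *
im,d=env.read_camera('side');X=cloud('side',d,pose('side'))
r=env.cut_out('side','tall_stamp')
for k in r[:3]:
    m=k['region']&(d>0);print(k['conf'],k['uv'],np.percentile(X[m],[3,50,97],axis=0).round(3).tolist())
E
```

```text
stamp red 1112 ((599.9344482421875, -272.71490478515625), (22.069564819335938, 46.14654541015625), 54.8000373840332) z 0.06206281170765064
0.67 [257.7, 242.1] [[0.625, 0.119, 0.095], [0.649, 0.225, 0.167], [0.669, 0.314, 0.236]]
0.59 [342.5, 168.0] [[0.574, -0.281, 0.003], [0.597, -0.262, 0.037], [0.625, -0.247, 0.062]]
0.56 [286.1, 195.9] [[0.692, -0.06, 0.001], [0.714, -0.042, 0.04], [0.735, -0.031, 0.06]]
```

Emit:
move_arm(
  steps=[
    [[0.0, -0.003, 0.0005], 0.0],
    [[0.0, -0.006, 0.0005], 0.0],
    [[0.0, -0.009, 0.0005], 0.0],
    [[0.0, -0.012, 0.0005], 0.0],
  ],
)

```text
time_s: 7.75
tool_pos: [0.5349, -0.2472, 0.069]
tool_rot: [179.6, -0.0, 69.8]
force: [1.4, 0.9, 12.0]
grip_width: 0.0869
```

```bash
python3 prof.py v5 | tail -1
```

```text
stamp red 1108 ((589.8629760742188, -268.5407409667969), (21.688159942626953, 45.05365753173828), 55.029117584228516) z 0.06550328857097404
```

```bash
cat > tilt.py <<'E'
from h import *
def tilt(show=None,c0=(.59,-.268)):
    P=pose('wrist');im,d=env.read_camera('wrist');X=cloud('wrist',d,P)
    s=(d>0)&(np.hypot(X[...,0]-c0[0],X[...,1]-c0[1])<.07)&(X[...,2]>.03)&(X[...,2]<.1)&(im[...,0].astype(int)-im[...,1]>50)
    s=cv2.erode(s.astype(np.uint8),np.ones((3,3)))>0
    q=X[s];U,S,V=np.linalg.svd(q-q.mean(0),full_matrices=False);n=V[2]*np.sign(V[2][2])
    print('n',s.sum(),q.mean(0).round(4),'normal',n.round(3),'tilt',np.degrees(np.arccos(n[2])).round(1),'rect',cv2.minAreaRect(q[:,:2].astype(np.float32)*1000))
    if show: cv2.imwrite(show,im[:,:,::-1])
if __name__=='__main__': tilt()
E
python3 tilt.py
```

```text
n 791 [ 0.5921 -0.2655  0.065 ] normal [-0.198  0.077  0.977] tilt 12.3 rect ((589.8402709960938, -268.700439453125), (20.257110595703125, 42.920692443847656), 54.2004508972168)
```

View pics/v5.png

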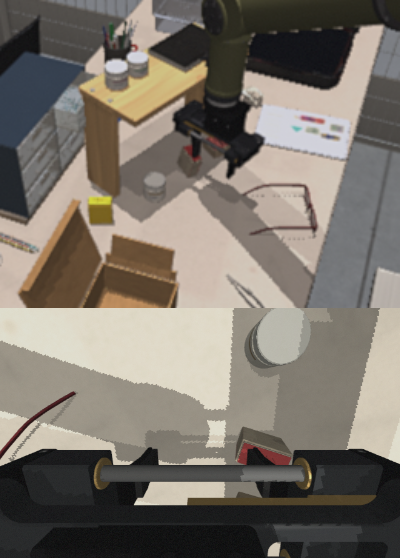

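The press-and-drag works, but the stamp is tipping forward by about 12°. I'll reverse to set it back upright, lift off, and push it out low from its side instead.

Emit:
move_arm(
  steps=[
    [[0.0, 0.004, -0.001], 0.0],
    [[0.0, 0.008, -0.001], 0.0],
    [[0.0, 0.011, -0.001], 0.0],
    [[0.0, 0.011, -0.01], 0.0],
    [[0.0, 0.0, -0.035], 0.0],
    [[0.0, 0.0, -0.035], 0.0],
  ],
)

```text
time_s: 8.65
tool_pos: [0.5315, -0.2465, 0.1027]
tool_rot: [179.9, -0.0, 69.8]
force: [0.3, 0.3, 0.2]
grip_width: 0.0868
```

```bash
python3 tilt.py; python3 - <<'E'
from h import *
f=[]
for c in ['side','top']:
    im,d=env.read_camera(c);X=cloud(c,d,pose(c))
    s=(d>0)&(np.hypot(X[...,0]-.595,X[...,1]+.265)<.05)&(X[...,2]>.05)&(X[...,2]<.075)&(im[...,0].astype(int)-im[...,1]>40)
    p=X[s];print(c,s.sum(),p.mean(0).round(4) if len(p) else '',cv2.minAreaRect(p[:,:2].astype(np.float32)*1000) if len(p)>9 else '')
o=env.get_obs();print(o['tool_pos'],o['force'],o['time_s'])
E
```

```text
n 1294 [ 0.6043 -0.2737  0.0611] normal [ 0.001 -0.005  1.   ] tilt 0.3 rect ((602.5911865234375, -273.5378723144531), (20.191686630249023, 43.94300842285156), 55.49460220336914)
side 47 [ 0.6014 -0.2727  0.0581] ((601.212890625, -272.92242431640625), (20.5810604095459, 43.0610466003418), 56.954341888427734)
top 0  
[ 0.53127034 -0.24564331  0.10076943] [-0.09014959 -0.91969178 -0.55183901] 8.8
```

Emit:
move_arm(
  steps=[
    [[0.036, 0.0, 0.0], 0.0],
    [[0.036, 0.0, 0.05], 0.0],
    [[0.036, 0.0, 0.085], 0.0],
    [[0.036, 0.0, 0.085], 0.0],
    [[0.036, 0.01, 0.085], 0.0],
    [[0.036, 0.019, 0.085], 0.0],
    [[0.036, 0.019, 0.085], 0.0],
  ],
)

```text
time_s: 9.68
tool_pos: [0.5639, -0.2196, 0.0179]
tool_rot: [179.8, -0.0, 69.8]
force: [-1.4, -0.0, 0.1]
grip_width: 0.0871
```

Emit:
move_arm(
  steps=[
    [[-0.006, 0.0, 0.001], 0.0],
    [[-0.012, 0.0, 0.001], 0.0],
    [[-0.018, 0.0, 0.001], 0.0],
    [[-0.023, 0.0, 0.001], 0.0],
    [[-0.023, 0.0, 0.001], 0.0],
  ],
)

```text
time_s: 10.3
tool_pos: [0.5538, -0.2412, 0.0156]
tool_rot: [180.0, 0.0, 69.8]
force: [-0.1, -0.3, 0.5]
grip_width: 0.0869
```

```bash
cat > st.py <<'E'
from h import *
O=np.array([.5925,-.2645]);I=np.array([.9355,-.3535]);E=np.array([.3535,.9355])
def st():
    o=env.get_obs();p=np.array(o['tool_pos']);q=p[:2]-O
    print('t',o['time_s'],'tool s,t',(q@I*1e3).round(1),(q@E*1e3).round(1),'z',p[2].round(4),'yaw',o['tool_rot'][2].round(1),'F',np.array(o['force']).round(1),'w',round(o['grip_width'],4))
    for c in ['wrist','side','top']:
        P=pose(c);im,d=env.read_camera(c);X=cloud(c,d,P);q=X[...,:2]-O;s=q@I;t=q@E
        m=(d>0)&(s>-.12)&(s<.06)&(abs(t)<.09)&(X[...,2]>.05)&(X[...,2]<.075)&(im[...,0].astype(int)-im[...,1]>45)
        if m.sum()<25: print(c,'-',m.sum()); continue
        z=X[m];r=cv2.minAreaRect(np.c_[s[m],t[m]].astype(np.float32)*1000)
        n,lab,stt,cen=cv2.connectedComponentsWithStats(m.astype(np.uint8))
        U,S,V=np.linalg.svd(z-z.mean(0),full_matrices=False)
        print(c,m.sum(),'z',np.median(z[:,2]).round(3),'tilt',np.degrees(np.arccos(abs(V[2][2]))).round(1),'s,t',np.round(r[0],1),np.round(r[1],1),round(r[2],1))
if __name__=='__main__': st()
E
python3 st.py
```

```text
t 10.3 tool s,t -44.5 8.1 z 0.0156 yaw 69.8 F [-0.1 -0.3  0.5] w 0.0869
wrist - 0
side - 0
top - 0
```

```bash
cat > comp.py <<'E'
from h import *
import sys
a=env.read_camera('side')[0][100:250,250:430];b=env.read_camera('wrist')[0];c=env.read_camera('top')[0][150:270,340:500]
cv2.imwrite('pics/%s.png'%sys.argv[1],np.vstack([np.hstack([cv2.resize(a,(400,333)),cv2.resize(c,(400,333))]),cv2.resize(b[60:260,100:600],(800,267))])[:,:,::-1])
E
python3 comp.py v6
```

```text
(no output)
```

View pics/v6.png

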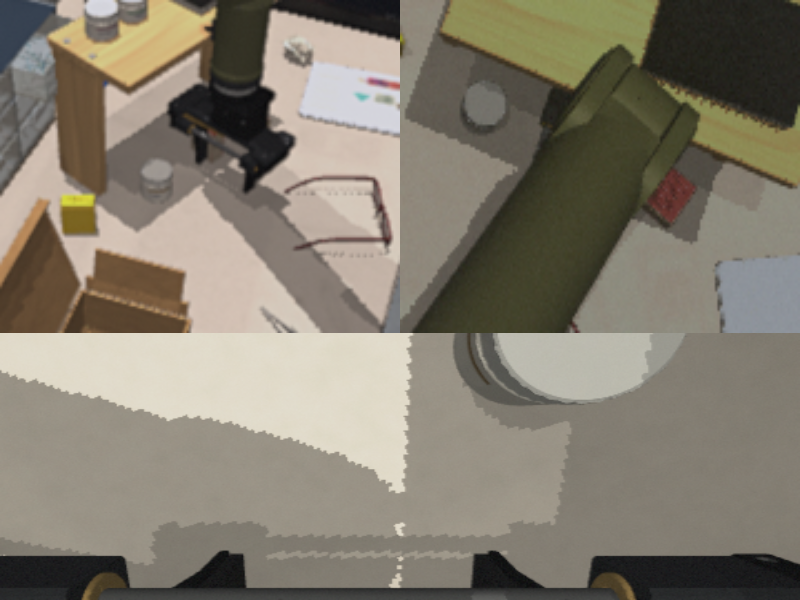

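Emit:
move_arm(
  steps=[
    [[0.004, 0.002, 0.0], 0.0],
    [[0.004, 0.003, 0.0], 0.0],
    [[-0.004, 0.003, 0.0], 0.0],
    [[-0.008, 0.002, 0.0], 0.0],
    [[-0.013, 0.0005, 0.0], 0.0],
    [[-0.018, -0.001, 0.0], 0.0],
    [[-0.022, -0.003, 0.0], 0.0],
    [[-0.026, -0.005, 0.0], 0.0],
    [[-0.03, -0.008, 0.0], 0.0],
    [[-0.034, -0.011, 0.0], 0.0],
    [[-0.038, -0.015, 0.0], 0.0],
    [[-0.038, -0.015, 0.0], 0.0],
  ],
)

```text
time_s: 12.1
tool_pos: [0.5263, -0.2714, 0.0155]
tool_rot: [-180.0, -0.0, 69.8]
force: [0.5, -0.7, 0.7]
grip_width: 0.0868
```

Emit:
move_arm(
  steps=[
    [[0.008, 0.0, 0.0], 0.0],
    [[0.008, -0.02, -0.02], 0.0],
    [[0.0, -0.03, -0.075], 0.0],
    [[-0.03, -0.03, -0.085], 0.0],
    [[-0.06, -0.02, -0.085], 0.0],
    [[-0.06, -0.015, -0.085], 0.0],
    [[-0.06, -0.015, -0.085], 0.0],
  ],
)

```text
time_s: 12.98
tool_pos: [0.4929, -0.3209, 0.1002]
tool_rot: [-180.0, -0.0, 69.9]
force: [0.6, 0.6, -0.1]
grip_width: 0.0871
```

```bash
python3 st.py; python3 - <<'E'
from h import *
im,d=env.read_camera('wrist');X=cloud('wrist',d,pose('wrist'))
for q in ['tall_stamp','squat_stamp','jar']:
    for r in env.cut_out('wrist',q)[:2]:
        m=r['region']&(d>0);print(q,r['conf'],np.round(r['uv']),m.sum(),np.percentile(X[m],[3,50,97],axis=0).round(3).tolist())
E
python3 comp.py v7
```

```text
t 12.975 tool s,t -73.2 -88.0 z 0.1002 yaw 69.9 F [ 0.6  0.6 -0.1] w 0.0871
wrist 2099 z 0.061 tilt 0.2 s,t [  7.5 -45.8] [47.9 22.4] 33.1
side 46 z 0.059 tilt 8.2 s,t [  5.2 -46.6] [42.5 20.7] 38.8
top 111 z 0.06 tilt 6.2 s,t [  6.8 -45.7] [45.4 22.2] 30.5
tall_stamp 0.78 [432. 158.] 3887 [[0.557, -0.323, 0.009], [0.579, -0.305, 0.06], [0.603, -0.294, 0.062]]
squat_stamp 0.63 [418. 220.] 2455 [[0.528, -0.384, 0.007], [0.564, -0.362, 0.028], [0.59, -0.341, 0.03]]
```

```bash
cat > sq.py <<'E'
from st import *
for c in ['wrist','top']:
    P=pose(c);im,d=env.read_camera(c);X=cloud(c,d,P);q=X[...,:2]-O;s=q@I;t=q@E
    m=(d>0)&(s>-.06)&(s<.08)&(t<-.06)&(t>-.17)&(X[...,2]>.02)&(X[...,2]<.04)
    r=cv2.minAreaRect(np.c_[s[m],t[m]].astype(np.float32)*1000);print(c,m.sum(),r,cv2.boxPoints(r).round().tolist())
E
python3 sq.py
```

```text
wrist 2140 ((10.443878173828125, -99.44419860839844), (71.32670593261719, 59.5162467956543), 82.3667221069336) [[-24.0, -131.0], [35.0, -139.0], [45.0, -68.0], [-14.0, -60.0]]
top 13 ((-3.565182685852051, -80.15010833740234), (10.832426071166992, 38.468833923339844), 34.1277961730957) [[-19.0, -67.0], [3.0, -99.0], [12.0, -93.0], [-10.0, -61.0]]
```

View pics/v7.png

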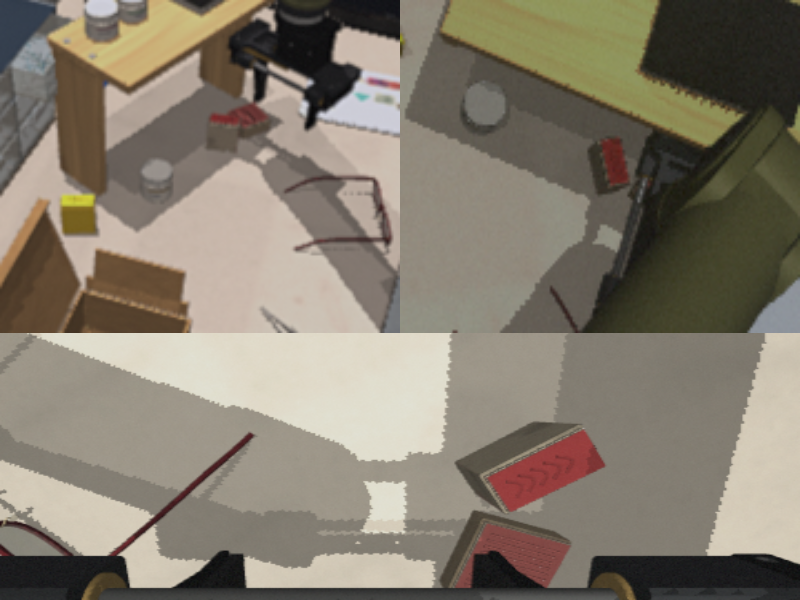

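```bash
python3 - <<'E'
from st import *
for c in ['top','side']:
    f=np.load(c+'0.npz');X=cloud(c,f['d'],(f['K'],f['R'],f['t']));d=f['d'];q=X[...,:2]-O;s=q@I;t=q@E
    m=(d>0)&(s>-.06)&(s<.08)&(t<-.06)&(t>-.17)&(X[...,2]>.019)&(X[...,2]<.04)
    r=cv2.minAreaRect(np.c_[s[m],t[m]].astype(np.float32)*1000);print(c,m.sum(),r,cv2.boxPoints(r).round().tolist())
    for zz,nm in ((.235,'board'),):
        m=(d>0)&(abs(X[...,2]-.253)<.006)&(s<.1)&(s>-.02)&(abs(t)<.17)
        print('edge s: ',np.percentile(s[m]*1e3,[.2,1,3]).round(1))
P=pose('wrist');im,d=env.read_camera('wrist');X=cloud('wrist',d,P);q=X[...,:2]-O;s=q@I;t=q@E
m=(d>0)&(X[...,2]>.024)&(X[...,2]<.034)&(t<-.065)&(t>-.16)&(im[...,0].astype(int)-im[...,1]>45)
print('wrist squat red pts left edge by s:')
for a in range(-30,45,5):
    k=m&(s*1e3>a)&(s*1e3<a+5)
    if k.sum(): print(a,k.sum(),(t[k].max()*1e3).round(1))
E
```

```text
top 353 ((7.850147247314453, -114.8927230834961), (56.76324462890625, 53.864044189453125), 72.67536926269531) [[-26.0, -134.0], [25.0, -150.0], [42.0, -96.0], [-9.0, -80.0]]
edge s:  [0.8 1.4 2.3]
side 178 ((31.43624496459961, -124.07412719726562), (58.38985061645508, 116.11263275146484), 67.47708892822266) [[-33.0, -129.0], [74.0, -173.0], [96.0, -119.0], [-11.0, -75.0]]
edge s:  [-2.2 -1.2 -0.1]
wrist squat red pts left edge by s:
-20 64 -112.7
-15 84 -96.9
-10 107 -84.2
-5 105 -84.8
0 107 -86.4
5 139 -88.0
10 159 -89.8
15 168 -91.6
20 182 -93.4
25 183 -94.5
30 129 -95.9
35 24 -97.4
```

Sliding it upright is limited: table friction is high and the squat stamp is close. New plan: push high on the right face to lay the stamp gently on its left side. It falls outward from the shelf edge, and I can grip it there and erect it in the open.

Emit:
move_arm(
  steps=[
    [[0.004, 0.01, 0.0], 0.0],
    [[0.004, 0.03, 0.0], 0.0],
    [[0.004, 0.03, 0.0], 0.0],
    [[0.004, 0.03, 0.03], 0.0],
    [[0.004, 0.03, 0.046], 0.0],
    [[0.004, 0.03, 0.046], 0.0],
  ],
)

```text
time_s: 14.38
tool_pos: [0.5205, -0.328, 0.0532]
tool_rot: [-179.8, -0.0, 69.8]
force: [-0.6, -0.4, 0.4]
grip_width: 0.0869
```

Emit:
move_arm(
  steps=[
    [[0.006, 0.0, 0.0], 0.0],
    [[0.011, -0.002, 0.0], 0.0],
    [[0.016, -0.005, 0.0], 0.0],
    [[0.021, -0.008, 0.0], 0.0],
    [[0.026, -0.011, 0.0], 0.0],
    [[0.031, -0.014, 0.0], 0.0],
    [[0.036, -0.017, 0.0], 0.0],
    [[0.036, -0.017, 0.0], 0.0],
  ],
)

```text
time_s: 15.38
tool_pos: [0.5182, -0.2884, 0.0545]
tool_rot: [-180.0, -0.0, 69.9]
force: [-0.5, -0.4, 0.4]
grip_width: 0.087
```

```bash
cat > ly.py <<'E'
from st import *
o=env.get_obs();p=np.array(o['tool_pos']);q=p[:2]-O
print('t',o['time_s'],'tool s,t',(q@I*1e3).round(1),(q@E*1e3).round(1),p.round(4),'yaw',o['tool_rot'][2].round(1),'F',np.array(o['force']).round(1),'w',round(o['grip_width'],4))
for c in ['wrist','side','top']:
    im,d=env.read_camera(c);X=cloud(c,d,pose(c));q=X[...,:2]-O;s=q@I;t=q@E
    for r in env.cut_out(c,'tall_stamp')[:3]:
        m=r['region']&(d>0)
        if m.sum()<20: continue
        if np.median(t[m])>.2 or np.median(s[m])>.06: continue
        k=m&(X[...,2]>np.percentile(X[m][:,2],95)-.008)
        b=cv2.minAreaRect(np.c_[s[k],t[k]].astype(np.float32)*1000)
        print(c,round(r['conf'],2),np.round(r['uv']),m.sum(),'z',np.percentile(X[m][:,2],[3,50,97]).round(3),'toprect st',np.round(b[0]),np.round(b[1]),round(b[2]),'world',X[k].mean(0).round(3))
E
python3 ly.py; python3 comp.py v8
```

```text
t 15.375 tool s,t -61.1 -48.6 [ 0.5182 -0.2884  0.0545] yaw 69.9 F [-0.5 -0.4  0.4] w 0.087
wrist 0.75 [389. 168.] 7253 z [0.016 0.028 0.029] toprect st [-17. -10.] [50. 61.] 32 world [ 0.573 -0.267  0.028]
side 0.79 [345. 175.] 211 z [0.003 0.023 0.028] toprect st [-20.  -6.] [49. 60.] 36 world [ 0.571 -0.262  0.025]
top 0.9 [408. 212.] 369 z [0.003 0.026 0.032] toprect st [-17.  -9.] [50. 60.] 33 world [ 0.574 -0.264  0.028]
```

View pics/v8.png

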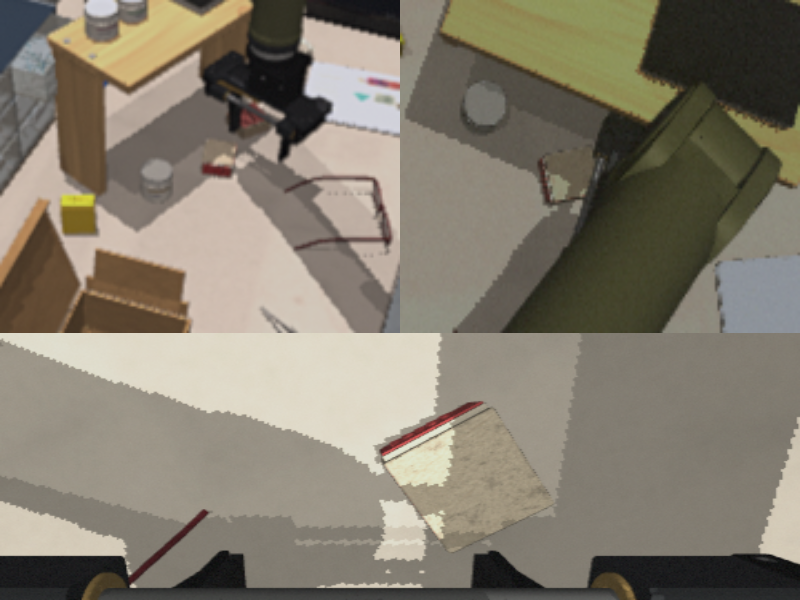

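Emit:
move_arm(
  steps=[
    [[0.02, -0.004, 0.0], 0.0],
    [[0.039, -0.005, 0.0], 0.0],
    [[0.039, -0.005, 0.012], 0.0],
    [[0.039, -0.005, 0.019], 0.0],
    [[0.039, -0.005, 0.021], 0.0],
    [[0.039, -0.005, 0.0215], 0.0],
  ],
)

```text
time_s: 16.58
tool_pos: [0.5265, -0.2509, 0.0344]
tool_rot: [-179.9, -0.1, 69.8]
force: [-8.3, 5.1, 18.0]
grip_width: 0.0868
```

Emit:
move_arm(
  steps=[
    [[0.0, -0.005, -0.0005], 0.0],
    [[0.0, -0.012, -0.0005], 0.0],
    [[0.0, -0.02, -0.0005], 0.0],
    [[0.0, -0.028, -0.0005], 0.0],
    [[0.0, -0.036, -0.0005], 0.0],
    [[0.0, -0.044, -0.0005], 0.0],
    [[0.0, -0.052, -0.0005], 0.0],
    [[0.0, -0.058, -0.0005], 0.0],
    [[0.0, -0.058, -0.0005], 0.0],
    [[0.0, -0.05, -0.04], 0.0],
    [[0.0, -0.08, -0.07], 0.0],
    [[-0.04, -0.08, -0.07], 0.0],
    [[-0.04, -0.08, -0.07], 0.0],
  ],
)

```text
time_s: 18.2
tool_pos: [0.435, -0.2626, 0.1026]
tool_rot: [-179.9, 0.0, 69.6]
force: [-0.2, 0.4, 0.3]
grip_width: 0.0871
```

```bash
python3 ly.py
```

```text
t 18.2 tool s,t -148.0 -53.8 [ 0.435  -0.2626  0.1026] yaw 69.6 F [-0.2  0.4  0.3] w 0.0871
wrist 0.61 [413. 153.] 4830 z [0.016 0.027 0.028] toprect st [-74.  -9.] [50. 60.] 33 world [ 0.52  -0.245  0.027]
side 0.61 [361. 181.] 202 z [0.006 0.024 0.028] toprect st [-77.  -7.] [46. 58.] 30 world [ 0.518 -0.243  0.025]
top 0.73 [400. 229.] 342 z [0.017 0.026 0.031] toprect st [-76.  -9.] [47. 59.] 33 world [ 0.519 -0.245  0.027]
```

Emit:
move_arm(
  steps=[
    [[0.02, 0.03, 0.0], -0.18],
    [[0.041, 0.076, 0.0], -0.36],
    [[0.041, 0.076, 0.0], -0.571],
    [[0.041, 0.076, 0.02], -0.571],
    [[0.041, 0.076, 0.05], -0.571],
    [[0.041, 0.076, 0.05], -0.571],
  ],
)

```text
time_s: 19.25
tool_pos: [0.5216, -0.2471, 0.0506]
tool_rot: [-179.7, -0.2, 102.6]
force: [0.9, 0.2, 0.4]
grip_width: 0.0869
```

```bash
python3 - <<'E'
from st import *
o=env.get_obs();print(np.array(o['tool_pos']).round(4),np.array(o['tool_rot']).round(1),o['qpos'].round(0))
T=rot(o['tool_rot']);p=np.array(o['tool_pos'])
for c in ['wrist','side','top']:
    im,d=env.read_camera(c);X=cloud(c,d,pose(c));q=X[...,:2]-O;s=q@I;t=q@E
    m=(d>0)&(s<-.035)&(s>-.12)&(abs(t)<.06)&(X[...,2]>.018)&(X[...,2]<.034)
    Y=(X[m]-p)@T
    if m.sum()>30:
        b=cv2.minAreaRect(Y[:,:2].astype(np.float32)*1000);print(c,m.sum(),'in tool mm',b,'x range',np.percentile(Y[:,0],[1,99]).round(4),'y',np.percentile(Y[:,1],[1,99]).round(4))
E
```

```text
[ 0.5216 -0.2471  0.0506] [-179.7   -0.2  102.6] [-13.  23.  43. 106. -18.  58.  50.]
wrist 4961 in tool mm ((6.226179122924805, -0.9157390594482422), (45.42098617553711, 50.04297637939453), 0.5394062399864197) x range [-0.0157  0.0282] y [-0.0252  0.0234]
side 186 in tool mm ((2.2286148071289062, -2.8955650329589844), (63.9310188293457, 49.51472473144531), 0.7740265727043152) x range [-0.0298  0.0325] y [-0.0272  0.0212]
top 64 in tool mm ((19.195201873779297, 13.835644721984863), (21.618467330932617, 41.61020278930664), 47.377437591552734) x range [-0.0018  0.0294] y [-0.0063  0.0234]
```

Emit:
move_arm(
  steps=[
    [[-0.006, -0.001, 0.02], 0.0],
    [[-0.006, -0.001, 0.034], 0.0],
    [[-0.006, -0.001, 0.038], 0.0],
    [[-0.006, -0.001, 0.038], 0.0],
  ],
)

```text
time_s: 19.9
tool_pos: [0.5235, -0.2544, 0.0145]
tool_rot: [-180.0, -0.0, 102.5]
force: [-0.8, 0.3, -0.0]
grip_width: 0.0869
```

Emit:
move_arm(
  steps=[
    [[0.0, 0.0, 0.0], 0.0],
    [[0.0, 0.0, 0.0], 0.0],
    [[0.0, 0.0, 0.0], 0.0],
    [[0.0, 0.0, 0.0], 0.0],
    [[0.0, 0.0, 0.0], 0.0],
  ],
  hand=1,
  squeeze=8,
)

```text
time_s: 20.52
tool_pos: [0.5238, -0.2545, 0.0152]
tool_rot: [180.0, -0.0, 102.5]
force: [-0.7, 0.2, 0.1]
grip_width: 0.0499
```

Emit:
move_arm(
  steps=[
    [[0.014, -0.021, -0.02], 0.0],
    [[0.028, -0.042, -0.03], 0.0],
    [[0.028, -0.042, -0.08], 0.0],
    [[0.028, -0.042, -0.14], 0.0],
    [[0.06, -0.03, -0.2], -0.15],
    [[0.12, -0.02, -0.205], -0.33],
    [[0.18, 0.0, -0.205], -0.5],
    [[0.24, 0.02, -0.205], -0.68],
    [[0.3, 0.04, -0.205], -0.86],
    [[0.36, 0.06, -0.205], -1.04],
    [[0.41, 0.08, -0.205], -1.22],
    [[0.45, 0.0894, -0.205], -1.4],
    [[0.45, 0.0894, -0.205], -1.428],
    [[0.45, 0.0894, -0.205], -1.428],
    [[0.45, 0.0894, -0.205], -1.428],
  ],
)

```text
time_s: 22.4
tool_pos: [0.5137, 0.2023, 0.2202]
tool_rot: [-180.0, 0.0, -175.8]
force: [0.0, -0.0, -0.2]
grip_width: 0.0534
```

```bash
cat > car.py <<'E'
from h import *
C=np.array([.5535,.2075]);a=np.radians(4.3);CX=np.array([np.cos(a),np.sin(a)]);CY=np.array([-np.sin(a),np.cos(a)])
def car():
    o=env.get_obs();p=np.array(o['tool_pos']);q=(p[:2]-C)*1e3
    print('t',o['time_s'],'tool in carton',(q@CX).round(1),(q@CY).round(1),'z',p[2].round(4),'rot',np.array(o['tool_rot']).round(1),'F',np.array(o['force']).round(1),'w',round(o['grip_width'],4),'q',o['qpos'].round(0))
if __name__=='__main__':
    car()
    for c in ['wrist','side']:
        o=env.get_obs();T=rot(o['tool_rot']);p=np.array(o['tool_pos'])
        im,d=env.read_camera(c);X=cloud(c,d,pose(c));q=X[...,:2]-C;x=q@CX*1e3;y=q@CY*1e3
        # front wall rim
        m=(d>0)&(abs(y)<90)&(x>-85)&(x<-60)&(X[...,2]>.074)&(X[...,2]<.088)
        if m.sum()>10: print(c,'front rim x',np.percentile(x[m],[2,50,98]).round(1),'z',np.median(X[m][:,2]).round(4),m.sum())
        Y=(X-p)@T
        m=(d>0)&(abs(Y[...,0])<.06)&(abs(Y[...,1])<.03)&(Y[...,2]<.03)&(Y[...,2]>-.02)
        if m.sum()>10: print(c,'block tool x',np.percentile(Y[m][:,0],[1,99]).round(4),'y',np.percentile(Y[m][:,1],[1,99]).round(4),'z',np.percentile(Y[m][:,2],[2,50,98]).round(4),m.sum())
        m=(d>0)&(abs(y)<70)&(abs(x)<60)&(X[...,2]<.02)&(X[...,2]>-.01)
        if m.sum()>10: print(c,'floor z',np.median(X[m][:,2]).round(4))
        cv2.imwrite('pics/c_%s.png'%c,im[:,:,::-1])
E
python3 car.py
```

```text
t 22.4 tool in carton -40.1 -2.2 z 0.2202 rot [-180.     0.  -175.8] F [ 0.  -0.  -0.2] w 0.0534 q [-47.   7.  25.  99.  -3.  75.  73.]
wrist front rim x [-73.9 -72.6 -70.3] z 0.0815 813
wrist block tool x [-0.0246  0.0356] y [-0.028   0.0278] z [-0.013  -0.0069  0.0095] 7342
wrist floor z 0.0058
side front rim x [-74.8 -73.  -70.7] z 0.0787 102
side block tool x [-0.0066  0.0367] y [-0.0289  0.0259] z [-0.0172 -0.0017  0.0137] 131
side floor z 0.0031
```

```bash
python3 - <<'E'
from h import *
o=env.get_obs();T=rot(o['tool_rot']);p=np.array(o['tool_pos'])
im,d=env.read_camera('wrist');X=cloud('wrist',d,pose('wrist'));Y=(X-p)@T
m=(d>0)&(abs(Y[...,0])<.06)&(abs(Y[...,1])<.022)&(Y[...,2]<.03)&(Y[...,2]>-.02)
q=Y[m]
for a in range(-30,42,6):
    k=q[(q[:,0]*1e3>a)&(q[:,0]*1e3<a+6)]
    if len(k)>5:
        l=k[k[:,1]<-.008];r=k[k[:,1]>.008]
        print(a,len(k),np.percentile(k[:,2],[5,50,95]).round(4),'L',np.median(l[:,2]).round(4) if len(l) else '','R',np.median(r[:,2]).round(4) if len(r) else '')
v,u=np.where(m);cv2.imwrite('pics/v9.png',cv2.resize(im[max(v.min()-40,0):v.max()+40,max(u.min()-60,0):u.max()+60],(700,450))[:,:,::-1])
E
```

```text
-30 95 [-0.0076 -0.0055 -0.0042] L -0.0053 R 
-24 618 [-0.0115 -0.0081 -0.0045] L -0.0055 R -0.0105
-18 118 [-0.0121 -0.0103 -0.0082] L  R -0.0108
-6 79 [-0.0073 -0.0053 -0.0039] L -0.0051 R 
0 716 [-0.0112 -0.0079 -0.0044] L -0.0054 R -0.0104
6 796 [-0.0113 -0.008  -0.0042] L -0.0051 R -0.0104
12 813 [-0.0113 -0.0079 -0.0041] L -0.0051 R -0.0104
18 819 [-0.011  -0.0077 -0.0041] L -0.005 R -0.0101
24 871 [-0.0109 -0.0074 -0.0029] L -0.0046 R -0.01
30 1161 [-0.0098 -0.0037  0.012 ] L -0.0001 R -0.0074
36 20 [-0.0064 -0.0022  0.0098] L  R -0.0031
```

View pics/v9.png

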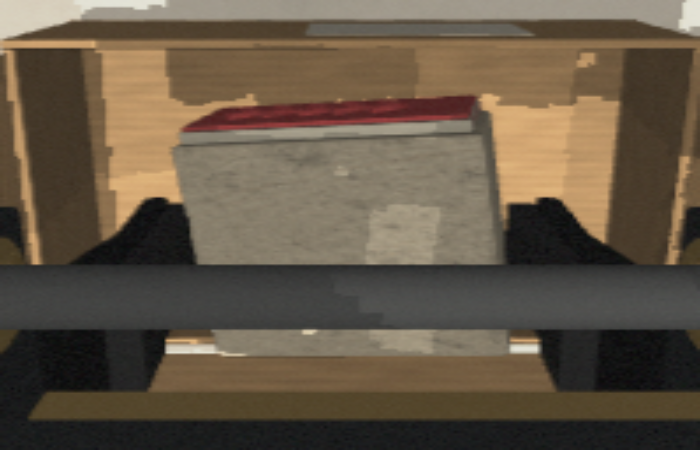

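Emit:
move_arm(
  steps=[
    [[0.0, 0.0, 0.0], 0.0],
    [[0.0, 0.0, 0.0], 0.0],
    [[0.0, 0.0, 0.0], 0.0],
  ],
  squeeze=45,
  hand=1,
)

```text
time_s: 22.92
tool_pos: [0.5133, 0.2041, 0.2201]
tool_rot: [180.0, 0.0, -175.6]
force: [0.0, 0.9, -0.5]
grip_width: 0.0516
```

Emit:
move_arm(
  steps=[
    [[0.007, 0.0, 0.04], 0.0],
    [[0.007, 0.0, 0.085], 0.0],
    [[0.007, 0.0, 0.11], 0.0],
    [[0.007, 0.0, 0.115], 0.0],
    [[0.007, 0.0, 0.115], 0.0],
  ],
  squeeze=60,
)

```text
time_s: 23.55
tool_pos: [0.5068, 0.2038, 0.1057]
tool_rot: [180.0, 0.0, -175.6]
force: [0.3, 1.2, -0.0]
grip_width: 0.051
```

```bash
python3 car.py
```

```text
t 23.55 tool in carton -46.8 -0.2 z 0.1057 rot [ 180.     0.  -175.6] F [ 0.3  1.2 -0. ] w 0.051 q [-46.  12.  24. 107.  -5.  62.  74.]
wrist front rim x [-73.6 -72.5 -69.8] z 0.0818 1588
wrist block tool x [-0.025   0.0352] y [-0.0282  0.0283] z [-0.0135 -0.0075  0.0107] 7389
wrist floor z 0.0063
side front rim x [-74.8 -73.3 -70.5] z 0.0788 70
side block tool x [-0.0077  0.0366] y [-0.0276  0.0264] z [-0.0182 -0.0014  0.027 ] 108
side floor z 0.0031
```

Emit:
move_arm(
  steps=[
    [[0.0, 0.0, 0.0], 0.0],
    [[0.001, 0.0, 0.008], 0.0],
    [[0.0, 0.0, 0.012], 0.0],
    [[-0.002, 0.0, 0.016], 0.0],
    [[-0.0035, 0.0, 0.0195], 0.0],
    [[-0.005, 0.0, 0.025], 0.0],
    [[-0.0056, 0.0, 0.03], 0.0],
    [[-0.005, 0.0, 0.036], 0.0],
    [[-0.004, 0.0, 0.042], 0.0],
    [[-0.004, 0.0, 0.042], 0.0],
  ],
  squeeze=6,
)

```text
time_s: 24.9
tool_pos: [0.5099, 0.2038, 0.0623]
tool_rot: [-180.0, -0.0, -175.6]
force: [0.9, -0.1, -0.6]
grip_width: 0.0499
```

```bash
cat > blk.py <<'E'
from car import *
car()
o=env.get_obs();T=rot(o['tool_rot']);p=np.array(o['tool_pos'])
im,d=env.read_camera('wrist');X=cloud('wrist',d,pose('wrist'));Y=(X-p)@T
m=(d>0)&(abs(Y[...,0])<.06)&(abs(Y[...,1])<.022)&(Y[...,2]<.03)&(Y[...,2]>-.06)
red=(im[...,0].astype(int)-im[...,1]>50)&m
w=m&~red
for nm,k in (('red',red),):
    q=Y[k]
    if len(q)>20:
        U,S,V=np.linalg.svd(q-q.mean(0),full_matrices=False);n=V[2]*-np.sign(V[2][2]);print(nm,len(q),q.mean(0).round(4),'normal(tool)',n.round(3),'x',np.percentile(q[:,0],[2,98]).round(4),'z',np.percentile(q[:,2],[2,98]).round(4))
for a in range(-30,42,6):
    k=Y[w];k=k[(k[:,0]*1e3>a)&(k[:,0]*1e3<a+6)]
    if len(k)>5: print(a,len(k),np.percentile(k[:,2],[5,50,95]).round(4))
cv2.imwrite('pics/blk.png',im[:,:,::-1])
E
python3 blk.py
```

```text
t 24.9 tool in carton -43.7 -0.5 z 0.0623 rot [-180.    -0.  -175.6] F [ 0.9 -0.1 -0.6] w 0.0499 q [-46.  15.  24. 109.  -7.  57.  76.]
red 3199 [ 0.0187  0.     -0.0283] normal(tool) [ 0.437  0.003 -0.899] x [0.0114 0.026 ] z [-0.0321 -0.0245]
24 1009 [-0.0229 -0.0194 -0.0062]
30 1529 [-0.0179  0.0011  0.0265]
```

Emit:
move_arm(
  steps=[
    [[0.002, 0.0, 0.0045], 0.0],
    [[0.0038, 0.0, 0.0084], 0.0],
    [[0.006, 0.0, 0.011], 0.0],
    [[0.0085, 0.0, 0.0139], 0.0],
    [[0.0113, 0.0, 0.0165], 0.0],
    [[0.0118, 0.0, 0.019], 0.0],
    [[0.0118, 0.0, 0.024], 0.0],
    [[0.0118, 0.0, 0.03], 0.0],
    [[0.0118, 0.0, 0.03], 0.0],
  ],
)

```text
time_s: 26.08
tool_pos: [0.4982, 0.2028, 0.0322]
tool_rot: [-180.0, -0.1, -175.6]
force: [2.3, 0.6, -2.1]
grip_width: 0.0498
```

```bash
python3 blk.py
```

```text
t 26.075 tool in carton -55.5 -0.5 z 0.0322 rot [-1.800e+02 -1.000e-01 -1.756e+02] F [ 2.3  0.6 -2.1] w 0.0498 q [-46.  16.  23. 112.  -8.  53.  76.]
red 1363 [-0.0053 -0.     -0.0351] normal(tool) [-0.085  0.002 -0.996] x [-0.0094 -0.0012] z [-0.0364 -0.0339]
12 269 [-0.0444 -0.0364  0.0276]
18 4074 [-0.0446 -0.0208  0.0247]
24 128 [0.029  0.0297 0.03  ]
30 124 [0.0291 0.0297 0.03  ]
36 114 [0.029  0.0297 0.03  ]
```

Emit:
move_arm(
  steps=[
    [[-0.002, 0.0, 0.002], 0.0],
    [[-0.004, 0.0, 0.004], 0.0],
    [[-0.004, 0.0, 0.0045], 0.0],
    [[-0.004, 0.0, 0.0045], 0.0],
  ],
)

```text
time_s: 26.62
tool_pos: [0.5017, 0.2032, 0.029]
tool_rot: [-180.0, -0.1, -175.6]
force: [-1.4, -0.5, 6.9]
grip_width: 0.0499
```

```bash
python3 blk.py|head -2
```

```text
t 26.625 tool in carton -51.9 -0.4 z 0.029 rot [-1.800e+02 -1.000e-01 -1.756e+02] F [-1.4 -0.5  6.9] w 0.0499 q [-45.  17.  23. 111.  -8.  53.  76.]
red 1481 [-0.0047  0.0001 -0.0362] normal(tool) [-0.108  0.003 -0.994] x [-0.0091 -0.0003] z [-0.0377 -0.035 ]
```

Emit:
move_arm(
  steps=[
    [[0.0, 0.0, 0.0], 0.0],
    [[0.0, 0.0, 0.0], 0.0],
    [[0.0, 0.0, 0.0], 0.0],
    [[0.0, 0.0, 0.0], 0.0],
    [[0.0, 0.0, -0.05], 0.0],
    [[0.0, 0.0, -0.11], 0.0],
    [[0.0, 0.0, -0.17], 0.0],
    [[0.0, 0.0, -0.21], 0.0],
    [[-0.03, 0.0, -0.21], 0.0],
  ],
  hand=-1,
)

```text
time_s: 27.8
tool_pos: [0.5338, 0.207, 0.2435]
tool_rot: [179.7, 0.4, -175.5]
force: [0.7, 0.7, -0.9]
grip_width: 0.0869
```

```bash
cat > chk.py <<'E'
from car import *
import sys
car()
for c in ['side','wrist']:
    im,d=env.read_camera(c);X=cloud(c,d,pose(c));q=X[...,:2]-C;x=q@CX*1e3;y=q@CY*1e3
    m=(d>0)&(abs(x)<72)&(abs(y)<95)&(X[...,2]>.03)&(X[...,2]<.075)&(im[...,0].astype(int)-im[...,1]>60)&(im[...,1]<75)
    if m.sum()>15:
        z=X[m];U,S,V=np.linalg.svd(z-z.mean(0),full_matrices=False);n=V[2]*np.sign(V[2][2])
        print(c,'red',m.sum(),'carton xy',x[m].mean().round(1),y[m].mean().round(1),'z',np.percentile(z[:,2],[5,50,95]).round(4),'n',n.round(3))
    if c=='wrist': w=im
    else: s=im
cv2.imwrite('pics/%s.png'%sys.argv[1],np.hstack([cv2.resize(s[170:350,180:380],(400,360)),cv2.resize(w,(400,250))[:250] if 0 else cv2.resize(w,(400,360))])[:,:,::-1])
E
python3 chk.py v10
```

```text
t 27.8 tool in carton -19.7 1.0 z 0.2435 rot [ 179.7    0.4 -175.5] F [ 0.7  0.7 -0.9] w 0.0869 q [-47.   8.  26.  95.  -4.  77.  74.]
side red 102 carton xy -55.6 0.2 z [0.0602 0.0632 0.0656] n [ 0.081 -0.009  0.997]
wrist red 727 carton xy -58.8 -1.3 z [0.0624 0.0637 0.0651] n [0.001 0.006 1.   ]
```

View pics/v10.png

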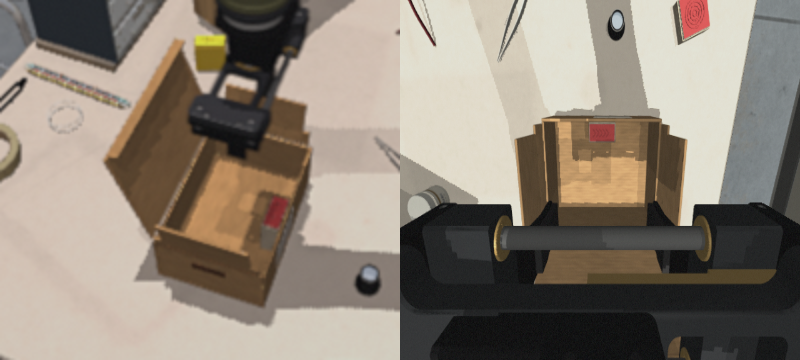

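Emit:
move_arm(
  steps=[
    [[-0.02, 0.05, 0.0], 0.0],
    [[-0.02, 0.1, 0.0], 0.0],
    [[-0.02, 0.146, 0.0], 0.0],
    [[-0.02, 0.146, 0.05], 0.0],
    [[-0.02, 0.146, 0.1], 0.0],
    [[-0.02, 0.146, 0.1235], 0.0],
    [[-0.02, 0.146, 0.1235], 0.0],
  ],
  hand=1,
  squeeze=20,
)

```text
time_s: 28.78
tool_pos: [0.5397, 0.3793, 0.1258]
tool_rot: [177.8, 0.9, -174.8]
force: [-5.3, 32.3, 25.6]
grip_width: 0.0184
```

```bash
python3 -c "
from car import *
car()"
```

```text
t 28.775 tool in carton -0.9 172.4 z 0.1258 rot [ 177.8    0.9 -174.8] F [-5.3 32.3 25.6] w 0.0184 q [-53.  23.  20.  91. -10.  66.  65.]
```

```bash
python3 - <<'E'
from h import *
s=env.read_camera('side')[0];w=env.read_camera('wrist')[0]
cv2.imwrite('pics/v11.png',np.hstack([cv2.resize(s[190:370,180:380],(400,360)),cv2.resize(w,(400,360))])[:,:,::-1])
E
```

```text
(no output)
```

View pics/v11.png

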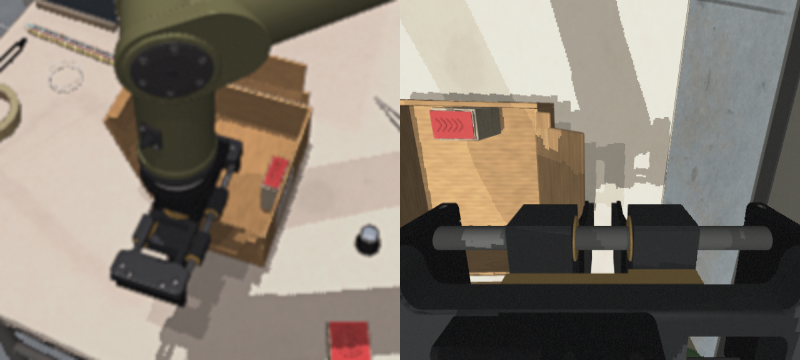

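Emit:
move_arm(
  steps=[
    [[0.0, 0.03, -0.005], 0.0],
    [[0.0, 0.05, -0.005], 0.0],
    [[0.0, 0.05, 0.015], 0.0],
    [[0.0, 0.05, 0.03], 0.0],
    [[0.0, 0.05, 0.03], 0.0],
    [[0.0, 0.05, 0.03], 0.0],
  ],
)

```text
time_s: 29.62
tool_pos: [0.538, 0.4014, 0.0848]
tool_rot: [-180.0, -0.0, -175.7]
force: [0.1, -0.0, 0.0]
grip_width: 0.0006
```

```bash
cat > fl.py <<'E'
from car import *
car()
for c in ['side','top','wrist']:
    im,d=env.read_camera(c);X=cloud(c,d,pose(c));q=X[...,:2]-C;x=q@CX*1e3;y=q@CY*1e3;z=X[...,2]*1e3
    wood=(d>0)&(im[...,0].astype(int)-im[...,2]>35)&(im[...,0].astype(int)-im[...,1]>12)
    for nm,sg in (('left',1),('right',-1)):
        Yy=sg*y
        m=wood&(abs(x)<50)&(Yy>20)&(Yy<175)&(z>89)&(z<165)
        if m.sum()>20:
            th=np.degrees(np.arctan2(z[m]-82,104-Yy[m]));print(c,nm,m.sum(),'theta',np.median(th).round(1),'y',np.percentile(y[m],[5,50,95]).round(0),'z',np.percentile(z[m],[5,50,95]).round(0))
        m=wood&(abs(x)<50)&(Yy>40)&(Yy<98)&(z>75)&(z<89)
        if m.sum()>20: print(c,nm,'flat pts',m.sum(),np.median(z[m]).round(1))
    m=wood&(abs(y)<90)&(x>-80)&(x<200)&(z>95)&(z<260)
    if m.sum()>50: print(c,'lid',m.sum(),'theta',np.median(np.degrees(np.arctan2(z[m]-88,74-x[m]))).round(1))
    m=wood&(abs(y)<90)&(x>-70)&(x<60)&(z>80)&(z<97)
    if m.sum()>50: print(c,'flat top',m.sum(),np.percentile(z[m],[5,50,95]).round(1))
E
python3 fl.py
```

```text
t 29.625 tool in carton -1.0 194.6 z 0.0848 rot [-180.    -0.  -175.7] F [ 0.1 -0.   0. ] w 0.0006 q [-54.  27.  20.  90. -10.  65.  62.]
side left 65 theta 131.2 y [110. 135. 150.] z [ 90. 125. 162.]
side right 22 theta 97.7 y [-108. -106. -104.] z [ 91.  96. 105.]
top left 149 theta 127.8 y [106. 118. 148.] z [ 89. 100. 132.]
top right 66 theta 102.6 y [-121. -119. -105.] z [ 92. 148. 151.]
top lid 762 theta 105.1
wrist left 4614 theta 128.3 y [108. 130. 150.] z [ 92. 116. 133.]
wrist flat top 115 [80.2 81.1 82.1]
```

Emit:
move_arm(
  steps=[
    [[0.0, -0.015, 0.0], 0.0],
    [[0.0, -0.03, -0.008], 0.0],
    [[0.0, -0.04, -0.014], 0.0],
    [[0.0, -0.05, -0.02], 0.0],
    [[0.0, -0.06, -0.027], 0.0],
    [[0.0, -0.068, -0.033], 0.0],
    [[0.0, -0.075, -0.038], 0.0],
    [[0.0, -0.084, -0.038], 0.0],
    [[0.0, -0.093, -0.038], 0.0],
    [[0.0, -0.1, -0.038], 0.0],
    [[0.0, -0.106, -0.038], 0.0],
    [[0.0, -0.111, -0.034], 0.0],
    [[0.0, -0.114, -0.029], 0.0],
    [[0.0, -0.117, -0.024], 0.0],
    [[0.0, -0.119, -0.018], 0.0],
    [[0.0, -0.12, -0.012], 0.0],
    [[0.0, -0.121, -0.007], 0.0],
    [[0.0, -0.121, -0.0055], 0.0],
    [[0.0, -0.121, -0.0055], 0.0],
  ],
)

```text
time_s: 32.15
tool_pos: [0.5467, 0.2821, 0.0923]
tool_rot: [180.0, -0.0, -175.6]
force: [-3.5, -2.7, 11.4]
grip_width: 0.0004
```

```bash
python3 fl.py
```

```text
t 32.15 tool in carton -1.1 74.9 z 0.0923 rot [ 180.    -0.  -175.6] F [-3.5 -2.7 11.4] w 0.0004 q [-48.  21.  22.  98.  -9.  63.  71.]
side left flat pts 302 83.2
side right 498 theta 100.8 y [-118. -111. -104.] z [ 92. 121. 147.]
side lid 1505 theta 105.6
side flat top 339 [80.7 83.1 85.8]
top left flat pts 178 84.1
top right 65 theta 102.8 y [-121. -119. -105.] z [ 93. 148. 152.]
top lid 857 theta 105.2
top flat top 260 [80.8 84.  88. ]
wrist left 36 theta 61.1 y [74. 75. 75.] z [134. 135. 136.]
wrist left flat pts 6431 85.6
wrist right 1225 theta 97.1 y [-107. -105. -104.] z [89. 93. 98.]
wrist lid 2970 theta 44.0
wrist flat top 7865 [84.4 85.5 86.6]
```

Emit:
move_arm(
  steps=[
    [[0.0, 0.0, -0.05], 0.0],
    [[0.0, 0.0, -0.11], 0.0],
    [[0.0, -0.03, -0.16], 0.0],
    [[0.0, -0.09, -0.16], 0.0],
    [[0.0, -0.15, -0.16], 0.0],
    [[0.0, -0.21, -0.16], 0.0],
    [[0.0, -0.245, -0.16], 0.0],
    [[0.0, -0.245, -0.15], 0.0],
    [[0.0, -0.245, -0.1], 0.0],
    [[0.0, -0.245, -0.045], 0.0],
    [[0.0, -0.245, -0.008], 0.0],
    [[0.0, -0.245, -0.008], 0.0],
  ],
)

```text
time_s: 33.8
tool_pos: [0.5623, 0.0391, 0.095]
tool_rot: [-180.0, -0.4, -175.5]
force: [-0.2, 0.8, -0.1]
grip_width: 0.0006
```

```bash
python3 fl.py | grep -v lid
```

```text
t 33.8 tool in carton -3.9 -168.6 z 0.095 rot [-180.    -0.4 -175.5] F [-0.2  0.8 -0.1] w 0.0006 q [-34.  16.  31. 105.  -9.  62.  95.]
side left flat pts 795 83.2
side right 353 theta 99.9 y [-115. -108. -104.] z [ 91. 106. 140.]
side flat top 860 [80.9 83.1 86. ]
top left flat pts 701 84.1
top flat top 809 [81.1 84.3 88.2]
wrist right 776 theta 103.3 y [-122. -120. -109.] z [ 91. 151. 152.]
wrist flat top 284 [81.1 82.2 83.6]
```

Emit:
move_arm(
  steps=[
    [[0.0, 0.0136, 0.0], 0.0],
    [[0.0, 0.0236, -0.008], 0.0],
    [[0.0, 0.0336, -0.016], 0.0],
    [[0.0, 0.0416, -0.022], 0.0],
    [[0.0, 0.0486, -0.026], 0.0],
    [[0.0, 0.0576, -0.026], 0.0],
    [[0.0, 0.0666, -0.026], 0.0],
    [[0.0, 0.0736, -0.026], 0.0],
    [[0.0, 0.08, -0.026], 0.0],
    [[0.0, 0.0846, -0.022], 0.0],
    [[0.0, 0.0876, -0.017], 0.0],
    [[0.0, 0.0906, -0.012], 0.0],
    [[0.0, 0.0926, -0.0066], 0.0],
    [[0.0, 0.0936, 0.0], 0.0],
    [[0.0, 0.0946, 0.005], 0.0],
    [[0.0, 0.0946, 0.007], 0.0],
    [[0.0, 0.0946, 0.0075], 0.0],
    [[0.0, 0.0946, 0.0075], 0.0],
  ],
)

```text
time_s: 36.2
tool_pos: [0.5581, 0.1319, 0.0923]
tool_rot: [180.0, -0.0, -175.7]
force: [-2.6, -0.2, 9.1]
grip_width: 0.0005
```

```bash
python3 fl.py
```

```text
t 36.2 tool in carton -1.0 -75.7 z 0.0923 rot [ 180.    -0.  -175.7] F [-2.6 -0.2  9.1] w 0.0005 q [-40.  16.  28. 104.  -9.  61.  86.]
side left flat pts 798 83.2
side right flat pts 209 82.9
side lid 2161 theta 105.4
side flat top 1107 [80.8 83.1 85.8]
top left flat pts 565 84.2
top right flat pts 35 84.2
top lid 409 theta 104.9
top flat top 592 [81.1 84.4 88.2]
wrist left flat pts 8803 85.7
wrist right 38 theta 62.0 y [-76. -76. -76.] z [134. 135. 136.]
wrist right flat pts 6493 85.6
wrist lid 4609 theta 44.6
wrist flat top 18484 [84.5 85.6 86.6]
```

Emit:
move_arm(
  steps=[
    [[0.0, 0.0, -0.05], 0.0],
    [[0.0, 0.0, -0.11], 0.0],
    [[0.0, 0.03, -0.16], 0.0],
    [[0.0, 0.06, -0.215], 0.0],
    [[-0.02, 0.076, -0.225], 0.0],
    [[-0.06, 0.076, -0.225], 0.0],
    [[-0.11, 0.076, -0.225], 0.0],
    [[-0.15, 0.076, -0.225], 0.0],
    [[-0.15, 0.076, -0.225], 0.0],
    [[-0.15, 0.076, -0.225], 0.0],
  ],
)

```text
time_s: 37.6
tool_pos: [0.7014, 0.2188, 0.3155]
tool_rot: [-180.0, -0.1, -175.7]
force: [-0.3, -0.6, 0.4]
grip_width: 0.0008
```

```bash
python3 fl.py | grep -v wrist; python3 - <<'E'
from car import *
# obstacles behind the lid
for c in ['side','top']:
    f=np.load(c+'0.npz');X=cloud(c,f['d'],(f['K'],f['R'],f['t']));q=X[...,:2]-C;x=q@CX*1e3;y=q@CY*1e3
    m=(f['d']>0)&(x>125)&(x<200)&(abs(y)<110)&(X[...,2]>.03);print(c,m.sum())
E
```

```text
t 37.6 tool in carton 148.3 0.2 z 0.3155 rot [-1.800e+02 -1.000e-01 -1.757e+02] F [-0.3 -0.6  0.4] w 0.0008 q [-37.  30.  29.  61. -14.  92.  83.]
side left flat pts 790 83.2
side right flat pts 616 83.1
side lid 2109 theta 105.4
side flat top 1533 [80.8 83.2 85.7]
top left flat pts 128 84.1
top right 22 theta 20.3 y [-104.  -81.  -42.] z [89. 90. 92.]
top right flat pts 744 84.1
top lid 557 theta 104.9
top flat top 1036 [80.9 84.2 88.1]
side 0
top 0
```

Emit:
move_arm(
  steps=[
    [[0.0, 0.0, 0.06], 0.0],
    [[0.0, 0.0, 0.1175], 0.0],
    [[0.0, 0.0, 0.1175], 0.0],
    [[0.012, 0.0, 0.1175], 0.0],
    [[0.024, 0.0, 0.1175], 0.0],
    [[0.036, 0.0, 0.1175], 0.0],
    [[0.048, 0.0, 0.1175], 0.0],
    [[0.062, 0.0, 0.1175], 0.0],
    [[0.077, 0.0, 0.1175], 0.0],
    [[0.091, 0.0, 0.1175], 0.0],
    [[0.106, 0.0, 0.1175], 0.0],
    [[0.121, 0.0, 0.1175], 0.0],
  ],
)

```text
time_s: 39.25
tool_pos: [0.5804, 0.2099, 0.1987]
tool_rot: [180.0, 0.0, -175.6]
force: [0.7, 0.2, -0.3]
grip_width: 0.0002
```

```bash
python3 fl.py | grep -v wrist
```

```text
t 39.25 tool in carton 27.0 0.3 z 0.1987 rot [ 180.     0.  -175.6] F [ 0.7  0.2 -0.3] w 0.0002 q [-46.  16.  28.  92.  -8.  74.  78.]
side left 92 theta 69.2 y [ 45.  80. 103.] z [134. 150. 163.]
side left flat pts 800 83.3
side right flat pts 419 83.2
side lid 762 theta 59.2
side flat top 1270 [80.9 83.2 85.7]
top right 54 theta 78.9 y [-103.  -92.  -72.] z [ 89. 144. 164.]
top right flat pts 357 84.2
top lid 281 theta 56.9
top flat top 384 [81.  84.4 88. ]
```

Emit:
move_arm(
  steps=[
    [[0.0125, 0.0, 0.008], 0.0],
    [[0.0245, 0.0, 0.017], 0.0],
    [[0.032, 0.0, 0.025], 0.0],
    [[0.038, 0.0, 0.033], 0.0],
    [[0.0435, 0.0, 0.041], 0.0],
    [[0.048, 0.0, 0.05], 0.0],
    [[0.052, 0.0, 0.06], 0.0],
    [[0.056, 0.0, 0.07], 0.0],
    [[0.058, 0.0, 0.08], 0.0],
    [[0.06, 0.0, 0.09], 0.0],
    [[0.06, 0.0, 0.097], 0.0],
    [[0.06, 0.0, 0.1], 0.0],
    [[0.06, 0.0, 0.1015], 0.0],
    [[0.06, 0.0, 0.1015], 0.0],
  ],
)

```text
time_s: 41.15
tool_pos: [0.5212, 0.2053, 0.0983]
tool_rot: [180.0, -0.1, -175.6]
force: [-4.6, -2.3, 8.5]
grip_width: 0.0006
```

```bash
python3 fl.py | grep -v wrist
```

```text
t 41.15 tool in carton -32.4 0.2 z 0.0983 rot [ 1.800e+02 -1.000e-01 -1.756e+02] F [-4.6 -2.3  8.5] w 0.0006 q [-48.  14.  27. 106.  -7.  62.  76.]
side left 505 theta 15.7 y [ 40.  75. 101.] z [89. 90. 93.]
side left flat pts 338 88.1
side right 97 theta 10.6 y [-92. -60. -24.] z [89. 90. 92.]
side right flat pts 44 88.0
side lid 83 theta 44.9
side flat top 1517 [86.5 89.2 91.9]
top right 352 theta 26.6 y [-103.  -86.  -28.] z [89. 91. 95.]
top right flat pts 87 87.9
top flat top 588 [87.  90.4 94.1]
```

Emit:
move_arm(
  steps=[
    [[0.0, 0.0, -0.03], 0.0],
    [[0.0, 0.0, -0.09], 0.0],
    [[0.02, 0.0, -0.15], 0.0],
    [[0.05, -0.05, -0.17], 0.0],
    [[0.05, -0.11, -0.17], 0.0],
    [[0.05, -0.17, -0.17], 0.0],
    [[0.05, -0.22, -0.17], 0.0],
    [[0.05, -0.24, -0.17], 0.0],
    [[0.05, -0.24, -0.17], 0.0],
  ],
)

```text
time_s: 42.42
tool_pos: [0.49, -0.0396, 0.2674]
tool_rot: [180.0, 0.1, -175.9]
force: [-0.7, 1.6, -0.0]
grip_width: 0.0004
```

```bash
python3 fl.py | grep -v wrist; python3 - <<'E'
from st import *
from car import C,CX,CY
for c in ['side','top']:
    im,d=env.read_camera(c);X=cloud(c,d,pose(c));q=X[...,:2]-C;x=q@CX*1e3;y=q@CY*1e3;z=X[...,2]*1e3
    m=(d>0)&(z>80)&(z<105)&(abs(x)<74)&(abs(y)<100);A=np.c_[x[m],y[m],np.ones(m.sum())];k=np.linalg.lstsq(A,z[m],rcond=None)[0];print(c,'lid plane slope x,y deg',np.degrees(np.arctan(k[:2])).round(2),'z0',k[2].round(1))
    f=np.load(c+'0.npz')
    for n in ['jar','squat_stamp','tall_stamp']:
        for r in env.cut_out(c,n)[:2]:
            mm=r['region']&(d>0)
            if mm.sum()>20: print(c,n,round(r['conf'],2),np.median(X[mm],0).round(3))
    if c=='side': s=im
    else: t=im
cv2.imwrite('pics/v12.png',np.hstack([cv2.resize(s[100:350,170:450],(400,357)),cv2.resize(t[110:260,160:480],(400,357))])[:,:,::-1])
E
```

```text
t 42.425 tool in carton -81.9 -241.6 z 0.2674 rot [ 1.800e+02  1.000e-01 -1.759e+02] F [-0.7  1.6 -0. ] w 0.0004 q [-40.  -4.  40. 103.   3.  80.  94.]
side left 663 theta 12.4 y [ 24.  65. 100.] z [89. 90. 92.]
side left flat pts 351 88.1
side right 506 theta 10.9 y [-98. -60. -23.] z [89. 90. 92.]
side right flat pts 263 87.9
side flat top 2894 [86.5 89.2 91.9]
top left 810 theta 12.1 y [24. 61. 98.] z [89. 91. 94.]
top left flat pts 223 87.8
top right 840 theta 12.8 y [-101.  -63.  -25.] z [89. 91. 95.]
top right flat pts 224 87.9
top lid 60 theta 5.1
top flat top 3183 [86.5 90.4 93.9]
side lid plane slope x,y deg [0.03 0.06] z0 89.2
side jar 0.55 [ 0.635 -0.156  0.039]
side tall_stamp 0.69 [ 0.714 -0.043  0.041]
side tall_stamp 0.22 [0.547 0.218 0.089]
top lid plane slope x,y deg [-0.01 -0.11] z0 90.3
top jar 0.61 [ 0.637 -0.17   0.051]
top squat_stamp 0.9 [ 0.557 -0.372  0.027]
top tall_stamp 0.68 [ 0.715 -0.051  0.057]
```

View pics/v12.png

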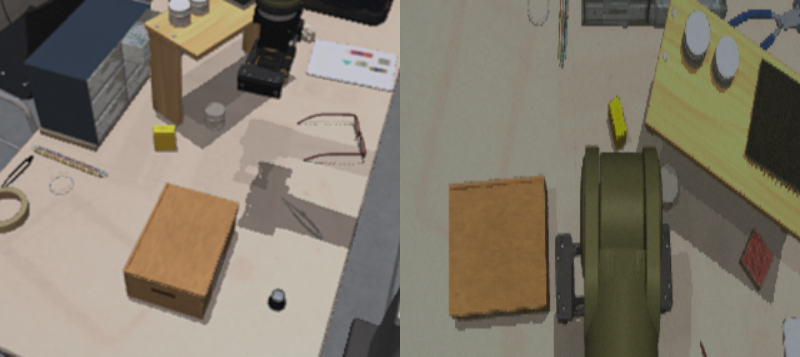

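The carton is closed flat, and the jar, squat stamp and yellow look-alike are at their original places. The arm is clear of everything, so I'm handing in.

```bash
python3 -c "
from cell import env
print(env.sign_off())"
```

```text
the job is handed in; nothing more can be done
None
```

The tall red-topped stamp is standing upright, rubber up, on the carton floor. The carton is closed in the order asked: left flap, right flap, then lid. I handed it in at about 42 s.

**How the stamp came out:** The hand could not reach a straight grasp under the board.
- Dragging the stamp by its top only tipped it about 12°, so I set it back upright.
- I then pushed it sideways, laid it on its side away from the edge, and dragged it clear.
- I gripped it across its 50 mm side and turned it upright over the carton's front rim.

**Last checks:**
- **Stamp:** after release its top was level at 64 mm, which fits 60 mm on the 4 mm floor. I could not see it again once the lid was closed.
- **Flaps and lid:** both side flaps read flat at about 83–84 mm before the lid went down. The lid is level to about 0.1°, with its top at 89–90 mm.
- **Left alone:** the jar, squat stamp and yellow look-alike read within a few millimetres of where they started. The side camera missed the squat stamp in the final look, so that rests on the top camera alone.

**What went wrong on the way:** While I lowered the tool beside the left flap, the fingers were not yet shut. They jammed on its edge and forced it outward to about 2.25 rad. The tool force was about 32 N sideways and 26 N upward, roughly 41 N combined. From the direction of the force I take it to have been finger contact, not the gripper's body, but I did not confirm that. After I backed off, the flap folded normally.

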